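# Push a row of petri dishes home along the track and swing the keeper shut

### The job

Three petri dishes stand touching in a row in the open track. Without picking anything up, push on the rear dish (the one farthest from the end stop) to slide the whole row along as one train until the front dish is fully against the end stop, touching neither of the other two dishes. Then push the swinging keeper arm fully shut across the track behind the rear dish, let go, and leave the bottle, the timer and the marker where they are.

Things in the scene. Friction and masses are not known exactly. Their poses are not given: they have to be found in the camera images.
- track: Straight flat metal dish track fixed on the worktop, 445 mm long (its y) and 122 mm wide (its x). Origin: centre of its underside; z up; +y is the travel direction, towards the end stop. Its floor is 3 mm above the worktop; two low side walls (x = -53 to -47 mm and +47 to +53 mm, tops 10 mm above the worktop) leave a 94 mm wide channel, open at the -y end (y = -222 mm). The end stop is a block across the +y end, 28 mm high, inner face at y = +200 mm.
- stop_face (a point): Centre of the lower edge of the end stop's inner face, at (0, 200, 3) mm in the track's frame.
- dish_front: Closed round petri dish, 90 mm diameter, 17 mm high, about 50 g, the one nearest the end stop. Origin: centre of its underside. Against the stop its centre is at y = +155 mm of the track.
- dish_middle: Dish of the same size, the middle of the row; at y = +65 mm of the track when the row is home.
- dish_rear: Dish of the same size, the rear of the row, farthest from the stop; at y = -25 mm of the track when the row is home. The whole row slides with about 1 to 2 N.
- keeper (a joint): Angle of the keeper arm, rad: 0 = shut, straight across the track (pointing to the track's +x), resting on its limit; it grows as the arm swings open, clockwise from above; 1.57 = pointing to the track's -y, alongside the channel on the outside; limit 2.1. It starts open (1.65 to 2.0), swings freely with light friction (well under 1 N at its tip) and stays where it is left. Shut, its face stands 2.5 mm behind the rear dish of a row that is home.
- keeper_hinge (a point): Vertical hinge axis of the keeper, at (-60, -74.5, 26) mm in the track's frame, beside the channel on its -x side, on a boss of 16 mm diameter.
- keeper_tip (a point): Free end of the keeper arm, at mid height of the blade: a flat upright steel blade 4 mm thick, reaching 106 mm from the hinge axis, from 13.5 to 37.5 mm above the worktop.
- bottle: Bystander: small amber reagent bottle with screw cap, 44 mm diameter, 86 mm high, standing beyond the end stop. Origin: centre of its underside.
- timer: Bystander: small white bench timer, 70 x 64 x 17 mm, lying beside the track on its -x side. Origin: centre of its underside.
- marker: Bystander: capped felt marker with grey barrel and black cap, 136 mm long, 17 mm thick, lying beside the track on its -x side near the end stop. Origin: centre of its underside; its length is its y.
There are look-alikes about, which are no part of the job. What is shaped like the dish_front but pink or purple is not meant.

How it is judged:
By the outcome, as a careful person would: the job done as asked, in the order asked, and still so for the second after the job is handed in, with the robot touching nothing.
It also fails if it takes over 51 s, if anything falls off the work surface, if the arm or the gripper's body presses on something with over 40 N, if the wrist force passes 120 N, or if a joint passes its speed limit or range.

### The arm

A 6-joint arm with a two-finger parallel gripper is mounted at the origin on a cart in front of the work surface, level with it; the furniture and walls round the work are solid. World frame = base frame: x ahead of the robot, y to its left, z up, the work surface at z = 0. Lengths are in m, angles in degrees, forces in N, time in s.
With the tool pointing down it reaches from about 0.35 to 0.875 m from the base axis. Payload 4.2 kg.
Tool frame: the origin (TCP) lies at the very end of the fingers, on their centre line; the grasp point (between the pads) lies 19 mm behind it; z points along the fingers, x is the direction in which the jaws open and shut, and the axes are right-handed (so a half turn about z gives the same grasp; the last joint's range is limited). The gripper opens to 87 mm and grips with 3 to 60 N. Pads are 19 mm wide; open, the fingers measure 117 mm over their backs; the gripper's body (75 mm by 190 mm) begins 51 mm behind the grasp point.
Start: joints at [87.812, 22.042, 0.453, 0, -68.411, -14.817], TCP at [0.183, 0.598, 0.223] pointing down, gripper open.
Joint ranges: [-179.83, 179.83], [-69.29, 118.12], [-61.27, 80.66], [-181.25, 117.63], [-171.15, -9.14], [-177.46, 177.46]. Speed limits (degrees/s): [159.86, 159.86, 180, 180, 180, 180].

### API

Orientations are given as a 3x3 rotation matrix whose columns are the frame's x, y, z axes.
In Python, from station import sense, capture, finish_job gives the robot as it stands.
- The arm moves only by the shell command python3 -m crank 'ROWS' [OPENING]. ROWS is JSON, a list of rows, each a list of 4 numbers: the shift along the tool's x, y, z in m, then the turn about the tool's z in rad. A call has 1 to 5 rows; each row shifts and turns the commanded pose from where the row before left it, along the tool's axes as they then stand; what a row does not reach is not made up. A row lasts 1/12 s, in which the tool goes at most 41.7 mm and 7.16 degrees, less where a joint would pass 70% of its speed; a pose out of reach is approached as far as the arm can. A call with a gripper value outside its range is refused whole. OPENING is the finger opening in m, from 0 to 0.087, set as the call begins (- or left out, the last holds). The fingers move at their own pace and stop on an object; the grip force is fixed at half the most. Time passes only in rows, so rows that do not move let the fingers close. It gives the time, the measured TCP pose, the force and the opening at its end, in the units of the state.
- sense(): the state, without advancing time (a new reading comes with each control period).
- capture(name): name is "scene" or "top"; returns a dict with "pixels" (384x512x3 uint8, red, green, blue), "depth" (384x512 float32, m along the optical axis (not along the pixel's ray), 0 where there is no reading), "fx", "fy", "cx", "cy" (pixels), "k1" (the pictures are not rectified: a ray, as slopes to the right and down, at radius r is drawn at 1 + k1 r^2 times it, then the intrinsics apply), "world_from_camera" (4x4, takes a point from camera to world coordinates). Camera axes: x right, y down, z forward; pixel columns grow to the right and rows downward; lengths in m; the calibration is good to about 2 mm. A picture is of the moment at which its call begins.
- finish_job(): hands the job in, once; it reports no verdict.
The state is a dict: "time_s": time; "joints": joint angles; "joint_velocities": joint speeds; "effort": joint torques, N m; "tcp_pos": TCP position; "ee_rot": TCP orientation; "wrist_force": force on the tool from outside, world axes, zero at the start; "moment": the same for the moment, N m; "gripper_width": opening from 0.0 (shut) to 1.0 (fully open).
Only numpy, scipy, OpenCV 4.12 (cv2) and the standard library are available. Lean on these libraries where they do the work, as an engineer would, in place of code of your own. Each camera call takes 0.05 s, during which the arm holds its last target.

## Working session

There is one attempt and no reset: what is moved stays moved. The work goes in short steps, Python scripts to look and compute and a shell command to move; the robot and the scene stay as the last step left them, time stands still between calls to the robot, and variables do not carry over. Pictures are saved under pics/ and viewed, and the job is handed in when it is done.

```bash
mkdir -p pics && ls && python3 - <<'E'
from station import sense, capture
import cv2, numpy as np
s=sense(); print({k:np.round(v,3).tolist() for k,v in s.items()})
for n in ("scene","top"):
    c=capture(n)
    np.savez(f"pics/{n}0.npz",**c)
    cv2.imwrite(f"pics/{n}0.png",c["pixels"][:,:,::-1])
    print(n,{k:np.round(c[k],4).tolist() for k in("fx","fy","cx","cy","k1","world_from_camera")})
E
```

```text
pics
{'time_s': 0.0, 'joints': [87.813, 22.092, 0.38, -0.03, -68.413, -14.818], 'joint_velocities': [0.029, -0.066, -0.112, 0.058, -0.046, 0.034], 'effort': [-0.001, -39.067, 18.741, 4.22, 0.011, -0.0], 'tcp_pos': [0.183, 0.597, 0.221], 'ee_rot': [[-0.293, -0.956, -0.001], [-0.956, 0.293, -0.002], [0.002, -0.0, -1.0]], 'wrist_force': [-0.422, -0.811, -0.143], 'moment': [-0.025, -0.024, 0.023], 'gripper_width': 0.998}
scene {'fx': 406.3245, 'fy': 406.3245, 'cx': 262.5872, 'cy': 190.2213, 'k1': -0.0348, 'world_from_camera': [[0.6379, -0.5124, 0.5749, -0.0548], [-0.77, -0.4352, 0.4666, -0.3709], [0.0111, -0.7403, -0.6722, 0.7465], [0.0, 0.0, 0.0, 1.0]]}
top {'fx': 450.0737, 'fy': 450.0737, 'cx': 250.7913, 'cy': 190.582, 'k1': -0.0673, 'world_from_camera': [[0.0049, -0.9955, 0.0945, 0.4443], [-1.0, -0.0043, 0.006, 0.1209], [-0.0055, -0.0945, -0.9955, 1.0659], [0.0, 0.0, 0.0, 1.0]]}
```

View pics/scene0.png

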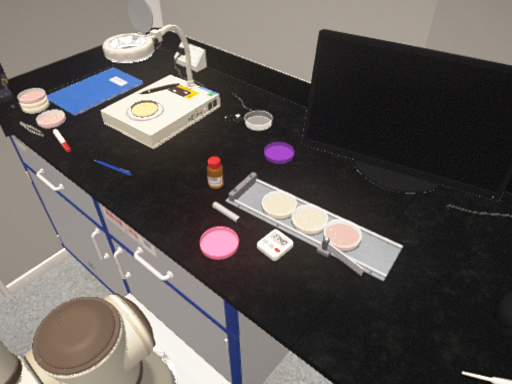

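View pics/top0.png

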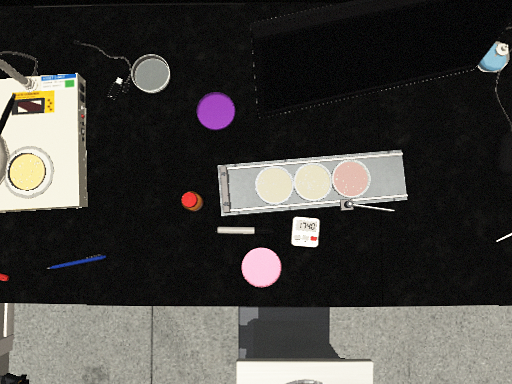

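The top view shows the row at px (275,185), (313,182) and (351,179) in the track, with the stop at the left, px (223,188). The keeper hinge is at (347,204) and its tip at (394,210). The bottle is at (192,201), the marker at (236,230) and the timer at (306,232). The look-alikes are a pink dish at (261,267) and a purple one at (216,111), both outside the track, plus a clear dish at (151,74). I'll measure next.

```bash
cat > h.py <<'E'
import numpy as np, cv2
def load(n): return dict(np.load(n))
def ray(c,uv):
    K=np.array([[c["fx"],0,c["cx"]],[0,c["fy"],c["cy"]],[0,0,1.]]); d=np.array([float(c["k1"]),0,0,0])
    p=cv2.undistortPoints(np.array(uv,float).reshape(-1,1,2),K,d).reshape(-1,2)
    T=c["world_from_camera"]; D=np.c_[p,np.ones(len(p))]@T[:3,:3].T
    return T[:3,3],D
def onz(c,uv,z):
    o,D=ray(c,uv); t=(z-o[2])/D[:,2]; return o+D*t[:,None]
def proj(c,P):
    T=np.linalg.inv(c["world_from_camera"]); Q=np.atleast_2d(P)@T[:3,:3].T+T[:3,3]
    K=np.array([[c["fx"],0,c["cx"]],[0,c["fy"],c["cy"]],[0,0,1.]]); d=np.array([float(c["k1"]),0,0,0])
    return cv2.projectPoints(Q.reshape(-1,1,3),np.zeros(3),np.zeros(3),K,d)[0].reshape(-1,2)
E
python3 - <<'E'
from h import *
c=load("pics/top0.npz"); im=c["pixels"][:,:,::-1].copy()
cr=im[140:280,180:420]; cv2.imwrite("pics/topcrop.png",cv2.resize(cr,None,fx=3.33,fy=3.33,interpolation=cv2.INTER_CUBIC))
s=load("pics/scene0.npz")["pixels"][:,:,::-1]
cv2.imwrite("pics/scenecrop.png",cv2.resize(s[160:290,190:410],None,fx=3.6,fy=3.6,interpolation=cv2.INTER_CUBIC))
E
```

```text
(no output)
```

View pics/topcrop.png

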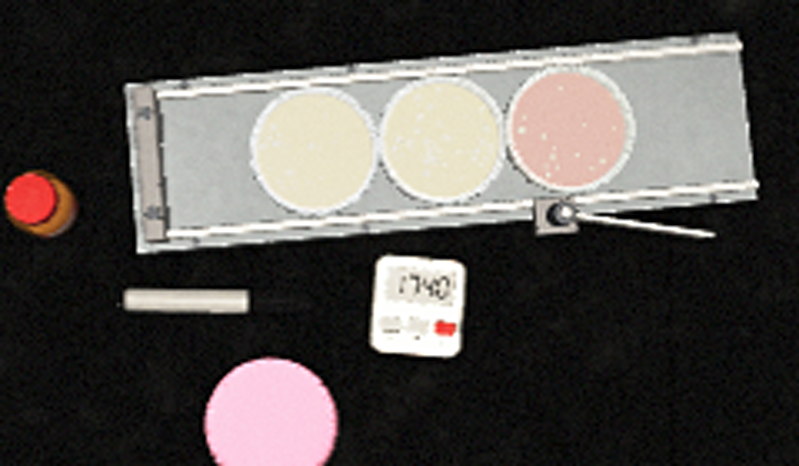

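View pics/scenecrop.png

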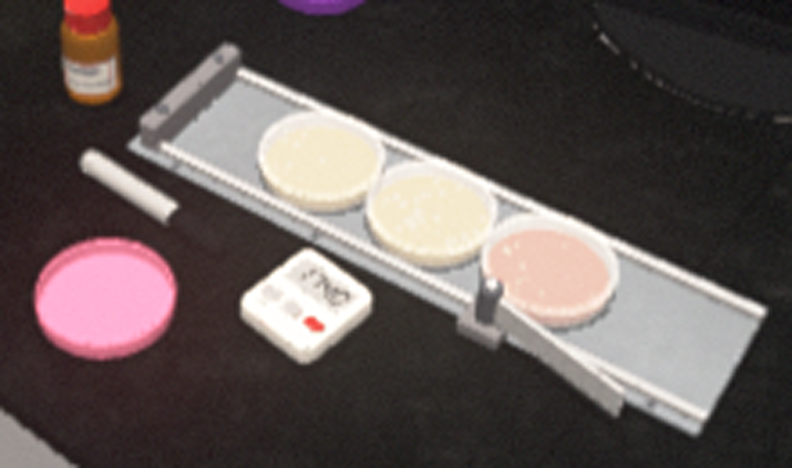

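```bash
python3 - <<'E'
from h import *
c=load("pics/top0.npz"); im=c["pixels"][:,:,::-1].copy()
hsv=cv2.cvtColor(im,cv2.COLOR_BGR2HSV); g=cv2.cvtColor(im,cv2.COLOR_BGR2GRAY)
# plate mask: bright-ish region in ROI
m=((g>70)).astype(np.uint8); m[:145]=0;m[218:]=0;m[:,:215]=0;m[:,412:]=0
n,l,st,ce=cv2.connectedComponentsWithStats(m)
i=1+np.argmax(st[1:,4]); k=(l==i).astype(np.uint8); k=cv2.morphologyEx(k,cv2.MORPH_OPEN,np.ones((7,7)))
cn=max(cv2.findContours(k,0,1)[0],key=cv2.contourArea)
r=cv2.minAreaRect(cn); b=cv2.boxPoints(r); print("rect px",r)
P=onz(c,b,0.003); print(np.round(P,4), np.linalg.norm(np.diff(P,axis=0),axis=1))
# upper wall columns: brightest row, subpixel
def wall(lo,hi,f):
    out=[]
    for u in range(235,400,3):
        v0=f(u); vs=np.arange(int(v0)-4,int(v0)+5); w=g[vs,u].astype(float)-175; w[w<0]=0
        if w.sum()>40: out.append((u,(w*vs).sum()/w.sum()))
    out=np.array(out); p=onz(c,out,0.010)
    q=cv2.fitLine(p[:,:2].astype(np.float32),cv2.DIST_HUBER,0,.01,.01).ravel(); 
    res=(p[:,:2]-q[2:])@np.array([-q[1],q[0]]); print("wall",q,len(out),res.std()); return q
up=wall(0,0,lambda u:140+(93-(u*3.33-599.4-160)*48/580)/3.33)
lo=wall(0,0,lambda u:140+(235-(u*3.33-599.4-165)*48/590)/3.33)
d=up[:2]*np.sign(up[1]); d2=lo[:2]*np.sign(lo[1]); print(np.degrees(np.arctan2(-d[0],d[1])),np.degrees(np.arctan2(-d2[0],d2[1])))
nrm=np.array([d[1],-d[0]]); print("wall spacing",(up[2:]-lo[2:])@nrm)
# dishes
for name,(u,v) in dict(front=(275,185),middle=(313,182),rear=(351,179)).items():
    roi=np.zeros_like(g); cv2.circle(roi,(u,v),25,1,-1)
    mm=((hsv[...,1]>30)&(roi>0)).astype(np.uint8)
    cn=max(cv2.findContours(mm,0,1)[0],key=cv2.contourArea); e=cv2.fitEllipse(cn)
    print(name,e,np.round(onz(c,[e[0]],0.018),4))
# keeper px 
for nme,uv,z in(("hinge",(180+565/3.33,140+211/3.33),.04),("tip",(180+714/3.33,140+235/3.33),.0375),("stop_in_lo",(180+165/3.33,140+240/3.33),.028),("stop_in_hi",(180+157/3.33,140+90/3.33),.028)):
    print(nme,np.round(onz(c,[uv],z),4))
E
```

```text
rect px ((311.68621826171875, 182.7344970703125), (52.06951904296875, 186.60321044921875), 85.2363510131836)
[[ 0.6074  0.2093  0.003 ]
 [ 0.6473 -0.2377  0.003 ]
 [ 0.5221 -0.2446  0.003 ]
 [ 0.4836  0.1976  0.003 ]] [0.44884146 0.12544009 0.44384527]
wall [ 0.09114279 -0.9958378   0.61605966 -0.01841516] 55 0.0014472852408213505
wall [ 0.08660773 -0.99624246  0.51788455 -0.04651538] 53 0.0014554609160123933
5.229355 4.968482
wall spacing 0.10032761
front ((274.6911315917969, 185.01657104492188), (31.716493606567383, 33.18351745605469), 3.880449056625366) [[0.5572 0.0713 0.018 ]]
middle ((312.4981994628906, 181.73667907714844), (31.69914436340332, 33.518611907958984), 147.78944396972656) [[ 0.5653 -0.0174  0.018 ]]
rear ((350.24615478515625, 178.42544555664062), (32.43063735961914, 34.073455810546875), 141.0750274658203) [[ 0.5735 -0.1064  0.018 ]]
hinge [[ 0.5133 -0.0994  0.04  ]]
tip [[ 0.4973 -0.2032  0.0375]]
stop_in_lo [[0.4929 0.1759 0.028 ]]
stop_in_hi [[0.5978 0.1824 0.028 ]]
```

Everything agrees with the given sizes: wall spacing is 100.3 mm, the stop's inner face is at y′≈+199, the hinge at (−59,−76), the row needs about 64 mm of travel, and the keeper is at about 1.80 rad. First I turn the tool so its jaw axis lies across the track.

```bash
cat > st.py <<'E'
import numpy as np,sys
from station import sense
C=np.array([.5657,-.0188]);ex=np.array([.9960,.0889]);ey=np.array([-.0889,.9960])
s=sense();p=np.array(s["tcp_pos"]);R=np.array(s["ee_rot"])
d=p[:2]-C; print("t",s["time_s"],"track xy mm",np.round([d@ex*1e3,d@ey*1e3],1),"z",round(p[2]*1e3,1),"xang",round(np.degrees(np.arctan2(R[1,0],R[0,0])),2),"Ftrack",np.round([np.array(s["wrist_force"])[:2]@ex,np.array(s["wrist_force"])[:2]@ey,s["wrist_force"][2]],2),"w",round(s["gripper_width"],3),"j",np.round(s["joints"],0))
if len(sys.argv)>3:
    x,y,z=[float(a)/1e3 for a in sys.argv[1:4]]; t=np.r_[C+x*ex+y*ey,z]
    print("tool shift m",np.round(R.T@(t-p),4))
E
python3 -m crank '[[0,0,0,0.1185],[0,0,0,0.1185],[0,0,0,0.1185],[0,0,0,0.1185],[0,0,0,0.1185]]' 0 && python3 -m crank '[[0,0,0,0.1185],[0,0,0,0.1185],[0,0,0,0.1185],[0,0,0,0.1185],[0,0,0,0.1185]]' && python3 st.py 0 -168 120
```

```text
time_s: 0.52
tcp_pos: [0.1827, 0.5973, 0.2219]
ee_rot: [[-0.78, -0.625, -0.0], [-0.625, 0.78, -0.001], [0.001, -0.001, -1.0]]
wrist_force: [0.2, -0.2, -0.6]
gripper_width: 0.705
time_s: 0.93
tcp_pos: [0.1827, 0.5973, 0.2219]
ee_rot: [[-0.997, -0.083, -0.0], [-0.083, 0.997, -0.001], [0.0, -0.001, -1.0]]
wrist_force: [-0.5, -0.8, 0.9]
gripper_width: 0.327
t 0.9333 track xy mm [-326.7  647.7] z 221.9 xang -175.25 Ftrack [-0.54 -0.74  0.89] w 0.327 j [ 88.  22.   0.  -0. -68. -83.]
tool shift m [-0.3317 -0.8136  0.1028]
```

```bash
python3 -m crank '[[-0.013,-0.033,0,0],[-0.013,-0.033,0,0],[-0.013,-0.033,0,0],[-0.013,-0.033,0,0],[-0.013,-0.033,0,0]]' && python3 -m crank '[[-0.013,-0.033,0,0],[-0.013,-0.033,0,0],[-0.013,-0.033,0,0],[-0.013,-0.033,0,0],[-0.013,-0.033,0,0]]' && python3 -m crank '[[-0.013,-0.033,0,0],[-0.013,-0.033,0,0],[-0.013,-0.033,0,0],[-0.013,-0.033,0,0],[-0.013,-0.033,0,0]]' && python3 -m crank '[[-0.013,-0.033,0,0],[-0.013,-0.033,0,0],[-0.013,-0.033,0,0],[-0.013,-0.033,0,0],[-0.013,-0.033,0,0]]' && python3 -m crank '[[-0.013,-0.033,0.0,0],[-0.013,-0.033,0,0],[-0.013,-0.033,0,0],[-0.01,-0.02,0,0],[0,0,0,0]]' && python3 st.py 0 -168 120
```

```text
time_s: 1.35
tcp_pos: [0.2624, 0.4372, 0.222]
ee_rot: [[-0.996, -0.089, -0.0], [-0.089, 0.996, -0.001], [0.0, -0.001, -1.0]]
wrist_force: [1.4, 1.3, 0.6]
gripper_width: 0.02
time_s: 1.77
tcp_pos: [0.3417, 0.2786, 0.2224]
ee_rot: [[-0.996, -0.089, -0.0], [-0.089, 0.996, -0.0], [0.0, -0.0, -1.0]]
wrist_force: [-0.2, 0.1, 0.3]
gripper_width: 0.001
time_s: 2.18
tcp_pos: [0.4211, 0.1202, 0.2225]
ee_rot: [[-0.996, -0.089, -0.0], [-0.089, 0.996, 0.0], [0.0, 0.0, -1.0]]
wrist_force: [0.3, 0.6, -0.3]
gripper_width: 0.01
time_s: 2.6
tcp_pos: [0.5005, -0.0384, 0.2223]
ee_rot: [[-0.996, -0.089, -0.001], [-0.089, 0.996, 0.0], [0.001, 0.0, -1.0]]
wrist_force: [1.5, 1.3, 0.1]
gripper_width: 0.009
time_s: 3.02
tcp_pos: [0.561, -0.1541, 0.2211]
ee_rot: [[-0.996, -0.085, -0.001], [-0.085, 0.996, -0.001], [0.001, -0.001, -1.0]]
wrist_force: [0.1, -0.6, 1.4]
gripper_width: 0.008
t 3.0167 track xy mm [ -16.7 -134.4] z 221.1 xang -175.15 Ftrack [ 0.09 -0.66  1.4 ] w 0.008 j [  1.  18.  -6.   0. -66.   4.]
tool shift m [-0.017  -0.0335  0.1011]
```

```bash
python3 -m crank '[[-0.0085,-0.017,0.03,0],[-0.0085,-0.017,0.03,0],[0,0,0.03,0],[0,0,0.03,0],[0,0,0.03,0]]' && python3 -m crank '[[0,0,0.02,0],[0,0,0.01,0],[0,0,0,0]]' && python3 st.py 0 -168 8 && python3 - <<'E'
from h import *
from station import capture
for n,(r,q) in dict(scene=(slice(130,310),slice(180,440)),top=(slice(120,260),slice(180,440))).items():
    c=capture(n); np.savez(f"pics/{n}1.npz",**c)
    cv2.imwrite(f"pics/{n}1.png",cv2.resize(c["pixels"][r,q,::-1],None,fx=3,fy=3,interpolation=cv2.INTER_CUBIC))
E
```

```text
time_s: 3.43
tcp_pos: [0.5791, -0.1829, 0.0709]
ee_rot: [[-0.996, -0.089, -0.001], [-0.089, 0.996, 0.0], [0.001, 0.0, -1.0]]
wrist_force: [0.3, 0.2, 0.1]
gripper_width: 0.003
time_s: 3.68
tcp_pos: [0.5777, -0.1825, 0.0399]
ee_rot: [[-0.996, -0.089, -0.006], [-0.089, 0.996, 0.001], [0.006, 0.001, -1.0]]
wrist_force: [-0.2, 0.3, 0.3]
gripper_width: 0.008
t 3.6833 track xy mm [  -2.6 -164.1] z 39.9 xang -174.9 Ftrack [-0.2   0.3   0.26] w 0.008 j [ -2.  31. -14.  -0. -45.   7.]
tool shift m [-0.0028 -0.0039  0.0318]
```

View pics/scene1.png

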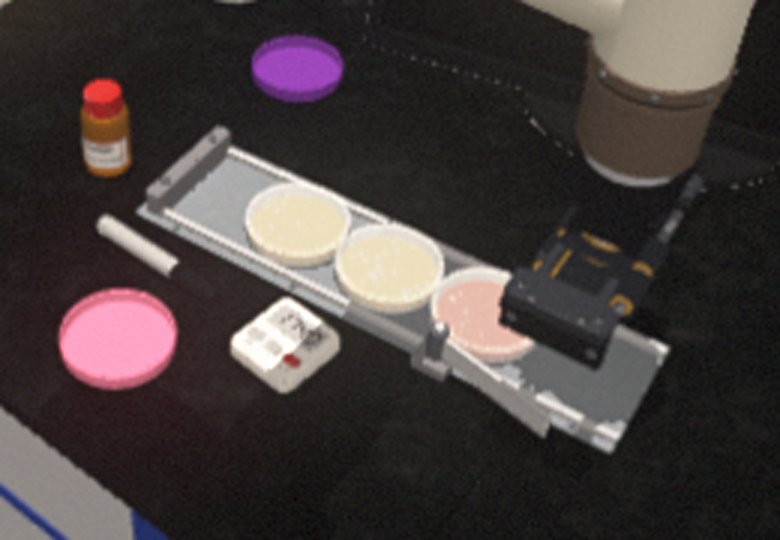

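View pics/top1.png

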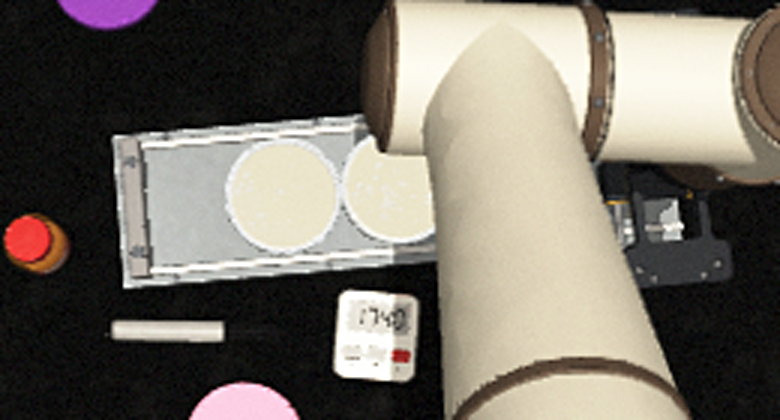

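```bash
python3 - <<'E'
from h import *
c=load("pics/top0.npz"); d1=load("pics/top1.npz")
def pts(c,us,vs):
    for u in us:
        for v in vs:
            z=c["depth"][v,u]; o,D=ray(c,[(u,v)]); p=o+D[0]*z; print((u,v),np.round(p,3),c["pixels"][v,u])
pts(c,[262,300,350],[60,80,90,100,108,112])
print("arm"); pts(d1,[310,340,380],[95,105,115,125])
cv2.imwrite("pics/top1f.png",d1["pixels"][:,:,::-1])
E
```

```text
(262, 60) [0.738 0.107 0.328] [ 9 10  4]
(262, 80) [0.723 0.106 0.271] [18 17 15]
(262, 90) [0.717 0.105 0.231] [5 8 2]
(262, 100) [0.709 0.105 0.193] [18 13 13]
(262, 108) [0.702 0.104 0.157] [18 15 16]
(262, 112) [0.698 0.104 0.14 ] [14 16 13]
(300, 60) [0.749 0.04  0.301] [2 3 7]
(300, 80) [0.737 0.033 0.232] [ 7  4 11]
(300, 90) [0.729 0.029 0.193] [15 10 14]
(300, 100) [0.723 0.024 0.146] [0 1 5]
(300, 108) [0.715 0.021 0.114] [5 4 5]
(300, 112) [ 0.738  0.009 -0.001] [12 15  9]
(350, 60) [ 0.767 -0.058  0.259] [9 9 8]
(350, 80) [ 0.754 -0.074  0.184] [11  9 13]
(350, 90) [ 0.747 -0.083  0.141] [2 2 6]
(350, 100) [ 0.768 -0.113  0.001] [15 14 11]
(350, 108) [ 0.748 -0.112  0.003] [22 21 23]
(350, 112) [ 0.738 -0.113  0.001] [17 19 18]
arm
(310, 95) [0.732 0.004 0.154] [13 11 12]
(310, 105) [ 0.721 -0.     0.118] [14 11  7]
(310, 115) [ 0.729 -0.015  0.004] [11 10 13]
(310, 125) [0.613 0.033 0.379] [72 58 48]
(340, 95) [ 0.739 -0.063  0.132] [20 21 22]
(340, 105) [ 0.756 -0.089 -0.003] [7 8 1]
(340, 115) [ 0.732 -0.089 -0.003] [15 10 13]
(340, 125) [ 0.613 -0.013  0.38 ] [234 226 199]
(380, 95) [ 0.782 -0.188 -0.002] [26 24 20]
(380, 105) [ 0.756 -0.187  0.   ] [23 21 16]
(380, 115) [ 0.732 -0.186  0.   ] [13 15 13]
(380, 125) [ 0.614 -0.077  0.378] [97 79 62]
```

View pics/top1f.png

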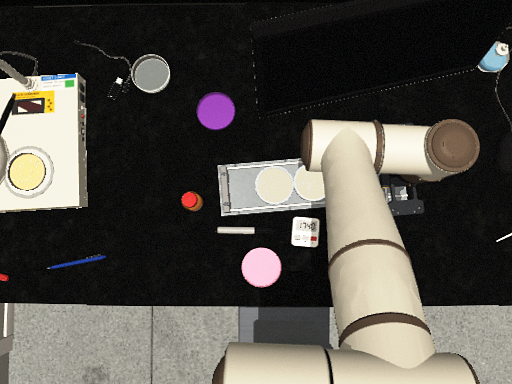

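The scene view shows the closed fingers just behind the pink-agar rear dish and inside the channel. The arm is at x≤0.62 and the monitor at x≥0.70, so there is clearance. Next I lower and push.

```bash
python3 -m crank '[[-0.002,0,0.015,0],[-0.001,0,0.012,0],[0,0,0.004,0],[0,0,0,0]]' && python3 -m crank '[[0,0.006,0,0],[0,0.005,0,0],[0,0.003,0,0],[0,0.003,0,0],[0,0.003,0,0]]' && python3 st.py 0 -142 8
```

```text
time_s: 4.12
tcp_pos: [0.5822, -0.1828, 0.0111]
ee_rot: [[-0.996, -0.089, -0.001], [-0.089, 0.996, 0.0], [0.001, 0.0, -1.0]]
wrist_force: [-0.5, -0.4, -0.4]
gripper_width: -0.0
time_s: 4.53
tcp_pos: [0.5812, -0.1625, 0.012]
ee_rot: [[-0.996, -0.089, 0.001], [-0.089, 0.996, -0.0], [-0.001, -0.0, -1.0]]
wrist_force: [-0.4, -0.7, 0.4]
gripper_width: 0.004
t 4.5333 track xy mm [   2.6 -144.5] z 12.0 xang -174.87 Ftrack [-0.49 -0.64  0.41] w 0.004 j [ -0.  33. -16.   0. -41.   5.]
tool shift m [0.0026 0.0025 0.004 ]
```

```bash
python3 -m crank '[[0.002,0.002,0,0],[0,0.003,0,0],[0,0.003,0,0],[0,0.003,0,0],[0,0.003,0,0]]' && python3 -m crank '[[0,0.003,0,0],[0,0.003,0,0],[0,0.003,0,0],[0,0.003,0,0],[0,0.003,0,0]]' && python3 -m crank '[[0,0.003,0,0],[0,0.003,0,0],[0,0.003,0,0],[0,0.003,0,0],[0,0.003,0,0]]' && python3 st.py 0 -79.5 11
```

```text
time_s: 4.95
tcp_pos: [0.5778, -0.1491, 0.0117]
ee_rot: [[-0.996, -0.089, 0.0], [-0.089, 0.996, -0.0], [-0.0, -0.0, -1.0]]
wrist_force: [0.9, -1.1, 1.1]
gripper_width: 0.01
time_s: 5.37
tcp_pos: [0.5763, -0.134, 0.0116]
ee_rot: [[-0.996, -0.089, -0.0], [-0.089, 0.996, -0.0], [0.0, -0.0, -1.0]]
wrist_force: [-0.2, -1.9, 1.7]
gripper_width: 0.006
time_s: 5.78
tcp_pos: [0.575, -0.119, 0.0115]
ee_rot: [[-0.996, -0.089, -0.0], [-0.089, 0.996, 0.0], [0.0, 0.0, -1.0]]
wrist_force: [0.2, -1.3, 0.9]
gripper_width: 0.005
t 5.7833 track xy mm [   0.3 -100.6] z 11.5 xang -174.9 Ftrack [ 0.04 -1.35  0.88] w 0.005 j [  4.  32. -19.  -0. -40.   1.]
tool shift m [0.0003 0.0211 0.0005]
```

```bash
cat > look.py <<'E'
from h import *
from station import capture
import sys
k=sys.argv[1]
for n,(r,q) in dict(scene=(slice(130,310),slice(180,440)),top=(slice(120,260),slice(180,440))).items():
    c=capture(n); np.savez(f"pics/{n}{k}.npz",**c)
    cv2.imwrite(f"pics/{n}{k}.png",cv2.resize(c["pixels"][r,q,::-1],None,fx=3,fy=3,interpolation=cv2.INTER_CUBIC))
E
python3 look.py 2
```

```text
(no output)
```

View pics/scene2.png

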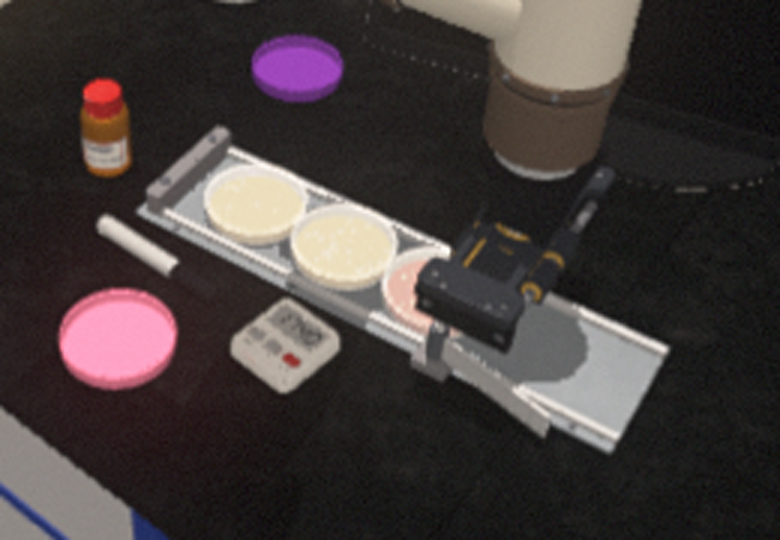

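The row moves as one train, with the front dish at crop px (256,205), and the push force is about 1.5 N. About 20 mm remain.

```bash
python3 -m crank '[[0,0.003,0,0],[0,0.003,0,0],[0,0.003,0,0],[0,0.003,0,0],[0,0.002,0,0]]' && python3 -m crank '[[0,0.0015,0,0],[0,0.001,0,0],[0,0.001,0,0],[0,0.001,0,0]]' && python3 st.py 0 -79.5 11
```

```text
time_s: 6.3
tcp_pos: [0.5736, -0.1049, 0.0114]
ee_rot: [[-0.996, -0.089, -0.0], [-0.089, 0.996, 0.0], [0.0, 0.0, -1.0]]
wrist_force: [-0.2, -1.1, 0.0]
gripper_width: 0.007
time_s: 6.63
tcp_pos: [0.5734, -0.1008, 0.0115]
ee_rot: [[-0.996, -0.089, -0.0], [-0.089, 0.996, 0.0], [0.0, 0.0, -1.0]]
wrist_force: [0.4, -1.5, -0.3]
gripper_width: 0.007
t 6.6333 track xy mm [  0.3 -82.4] z 11.5 xang -174.9 Ftrack [ 0.24 -1.5  -0.34] w 0.007 j [  6.  31. -19.  -0. -39.  -1.]
tool shift m [0.0003 0.0029 0.0005]
```

```bash
for i in 1; do python3 -m crank '[[0,0.001,0,0],[0,0.0005,0,0]]'|grep -E 'pos|force'; python3 -m crank '[[0,0.0005,0,0],[0,0.0005,0,0]]'|grep -E 'pos|force';python3 -m crank '[[0,0.0005,0,0],[0,0.0005,0,0]]'|grep -E 'pos|force'; done; python3 st.py 0 -79.5 11
```

```text
tcp_pos: [0.5732, -0.0993, 0.0115]
wrist_force: [0.9, -1.1, -0.6]
tcp_pos: [0.5732, -0.099, 0.0117]
wrist_force: [0.3, -5.6, 0.2]
tcp_pos: [0.5732, -0.0988, 0.0118]
wrist_force: [0.5, -10.0, -0.0]
t 7.1333 track xy mm [  0.4 -80.4] z 11.8 xang -174.88 Ftrack [ -0.41 -10.02  -0.04] w 0.004 j [  6.  31. -20.   0. -39.  -1.]
tool shift m [0.0004 0.0009 0.0008]
```

The force rises to 10 N at TCP y′=−80.4, against −79.5 predicted, so the row is on the stop. I back off straight along the channel and look.

```bash
python3 -m crank '[[0,-0.002,0,0],[0,-0.004,0,0],[0,-0.012,0,0],[0,-0.03,0,0],[0,-0.04,0,0]]' && python3 -m crank '[[0,-0.04,-0.02,0],[0,-0.04,-0.03,0],[0,-0.01,-0.03,0],[0,0,0,0]]' && python3 st.py && python3 look.py 3
```

```text
time_s: 7.55
tcp_pos: [0.5814, -0.1844, 0.0118]
ee_rot: [[-0.996, -0.093, 0.0], [-0.093, 0.996, 0.0], [-0.0, 0.0, -1.0]]
wrist_force: [1.3, -0.7, 0.9]
gripper_width: 0.005
time_s: 7.88
tcp_pos: [0.5918, -0.2704, 0.0915]
ee_rot: [[-0.996, -0.086, 0.012], [-0.086, 0.996, -0.004], [-0.011, -0.005, -1.0]]
wrist_force: [0.5, 0.7, 1.3]
gripper_width: 0.005
t 7.8833 track xy mm [   3.6 -252.9] z 91.5 xang -175.05 Ftrack [0.51 0.65 1.3 ] w 0.005 j [-10.  30.  -6.   0. -53.  15.]
```

View pics/scene3.png

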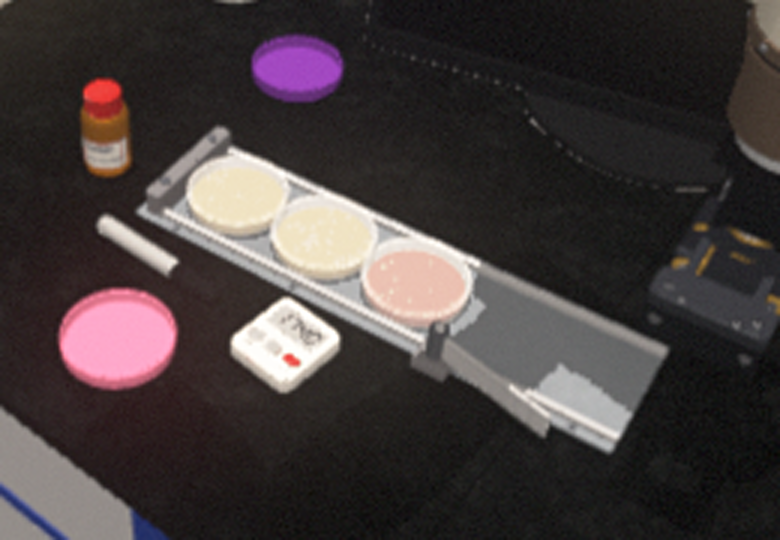

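View pics/top3.png

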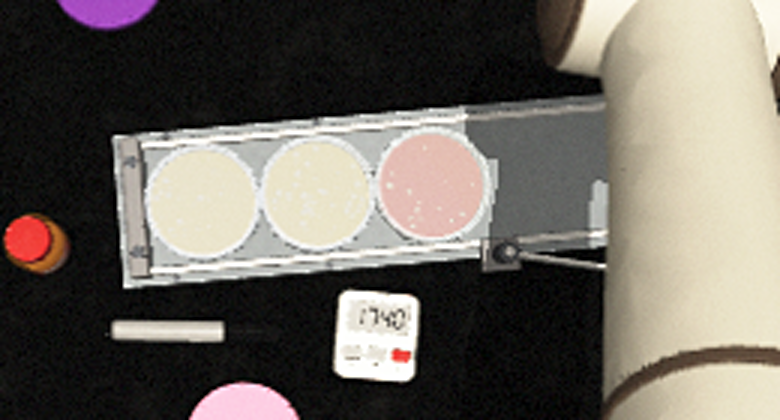

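All three dishes touch in a row, with the front dish against the stop (top crop px (203,202), stop edge at about x=147). The rear dish at (433,185) is clear of the keeper, and the bystanders haven't moved. Next is the keeper path.

```bash
python3 - <<'E'
from h import *
c=load("pics/top3.npz")
C=np.array([.5657,-.0188]);ex=np.array([.9960,.0889]);ey=np.array([-.0889,.9960])
im=c["pixels"][:,:,::-1]; hsv=cv2.cvtColor(im,cv2.COLOR_BGR2HSV)
for n,(u,v) in dict(front=(180+203/3,120+202/3),middle=(180+317/3,120+193/3),rear=(180+433/3,120+185/3)).items():
    roi=np.zeros(hsv.shape[:2],np.uint8); cv2.circle(roi,(int(u),int(v)),20,1,-1)
    mm=((hsv[...,1]>30)&(roi>0)).astype(np.uint8); e=cv2.fitEllipse(max(cv2.findContours(mm,0,1)[0],key=cv2.contourArea))
    d=onz(c,[e[0]],.018)[0,:2]-C; print(n,np.round([d@ex*1e3,d@ey*1e3],1))
H=np.array([-60,-74.5]); prev=None
for th in np.r_[1.8:-0.01:-0.1]:
    u=np.array([np.cos(th),-np.sin(th)]); n=np.array([np.sin(th),np.cos(th)])
    p=H+75*u-n*(2+15*abs(n[0])+9.5*abs(n[1]))
    print(round(th,2),np.round(p,1), "" if prev is None else np.round([-(p-prev)[0],(p-prev)[1]],1)); prev=p
E
python3 st.py -112 -151 91
```

```text
front [ -0.  153.6]
middle [-1.2 64.2]
rear [ -1.6 -24.1]
1.8 [ -95.3 -143.3] 
1.7 [ -87.6 -146.5] [-7.7 -3.3]
1.6 [ -79.5 -149. ] [-8.2 -2.4]
1.5 [ -72.3 -150.6] [-7.2 -1.6]
1.4 [ -65.4 -151.5] [-6.9 -1. ]
1.3 [ -58.2 -151.8] [-7.1 -0.3]
1.2 [ -50.9 -151.4] [-7.3  0.4]
1.1 [ -43.5 -150.3] [-7.4  1.2]
1.0 [ -36.1 -148.3] [-7.4  2. ]
0.9 [ -28.8 -145.5] [-7.3  2.8]
0.8 [ -21.6 -141.8] [-7.1  3.7]
0.7 [ -14.8 -137.3] [-6.8  4.5]
0.6 [  -8.4 -132. ] [-6.4  5.3]
0.5 [  -2.6 -125.8] [-5.9  6.1]
0.4 [   2.6 -119. ] [-5.2  6.9]
0.3 [   7.1 -111.5] [-4.4  7.5]
0.2 [  10.7 -103.4] [-3.6  8.1]
0.1 [ 13.3 -94.9] [-2.7  8.5]
-0.0 [ 15. -86.] [-1.7  8.9]
t 7.9833 track xy mm [   0.8 -248.9] z 86.5 xang -175.02 Ftrack [-0.91  0.81 -0.88] w 0.007 j [-10.  31.  -6.  -0. -53.  15.]
tool shift m [ 0.1129  0.0977 -0.0049]
```

```bash
python3 -m crank '[[0.03,0.026,0,0],[0.03,0.026,0,0],[0.03,0.026,0,0],[0.023,0.02,0,0],[0,0,0,0]]' && python3 st.py -110 -147 20
```

```text
time_s: 8.4
tcp_pos: [0.4593, -0.1748, 0.0835]
ee_rot: [[-0.996, -0.09, -0.009], [-0.09, 0.996, 0.003], [0.008, 0.003, -1.0]]
wrist_force: [-0.4, 0.4, 0.7]
gripper_width: 0.006
t 8.4 track xy mm [-119.9 -145.9] z 83.5 xang -174.83 Ftrack [-0.41  0.41  0.71] w 0.006 j [ -2.  18. -28.  -0. -44.   7.]
tool shift m [-0.0104 -0.0013  0.0634]
```

```bash
python3 -m crank '[[0,0,0.02,0],[0,0,0.02,0],[0,0,0.015,0],[0,0,0.007,0],[0,0,0,0]]' && python3 -m crank '[[0,0,0,0]]' && python3 st.py -95 -143 20; python3 look.py 4
```

```text
time_s: 8.82
tcp_pos: [0.4652, -0.1773, 0.021]
ee_rot: [[-0.996, -0.089, -0.005], [-0.089, 0.996, 0.001], [0.005, 0.001, -1.0]]
wrist_force: [0.4, 0.3, -0.2]
gripper_width: 0.004
time_s: 8.9
tcp_pos: [0.4668, -0.1776, 0.0228]
ee_rot: [[-0.996, -0.09, -0.001], [-0.09, 0.996, -0.0], [0.001, 0.0, -1.0]]
wrist_force: [0.1, 0.2, 1.1]
gripper_width: 0.004
t 8.9 track xy mm [-112.6 -149.4] z 22.8 xang -174.86 Ftrack [0.1  0.17 1.1 ] w 0.004 j [ -2.  24. -31.   0. -35.   7.]
tool shift m [-0.0177  0.0064  0.0028]
```

View pics/scene4.png

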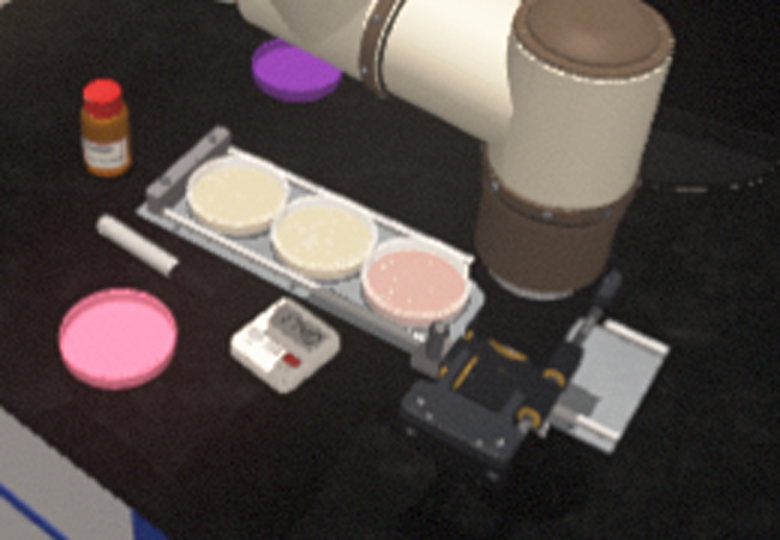

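```bash
python3 -m crank '[[-0.005,0.001,0,0],[-0.005,0.001,0,0],[-0.004,0.001,0,0],[-0.004,0,0,0]]'|grep -E 'pos|force' && python3 -m crank '[[-0.004,-0.0015,0,0],[-0.004,-0.0015,0,0],[-0.004,-0.001,0,0],[-0.004,-0.001,0,0],[-0.004,-0.001,0,0]]'|grep -E 'pos|force' && python3 -m crank '[[-0.004,-0.0005,0,0],[-0.004,-0.0005,0,0],[-0.004,-0.0005,0,0],[-0.004,0,0,0],[-0.004,0,0,0]]' |grep -E 'pos|force'&& python3 st.py -58 -151.8 21; python3 look.py 5
```

```text
tcp_pos: [0.4854, -0.173, 0.0236]
wrist_force: [0.1, -0.2, 0.2]
tcp_pos: [0.505, -0.1775, 0.023]
wrist_force: [-1.2, 0.5, -0.2]
tcp_pos: [0.5252, -0.1771, 0.0231]
wrist_force: [-1.3, -0.1, 0.8]
t 10.1667 track xy mm [ -54.4 -154. ] z 23.1 xang -174.9 Ftrack [-1.35  0.04  0.75] w 0.004 j [ -2.  28. -23.  -0. -39.   7.]
tool shift m [0.0036 0.0022 0.0021]
```

View pics/scene5.png

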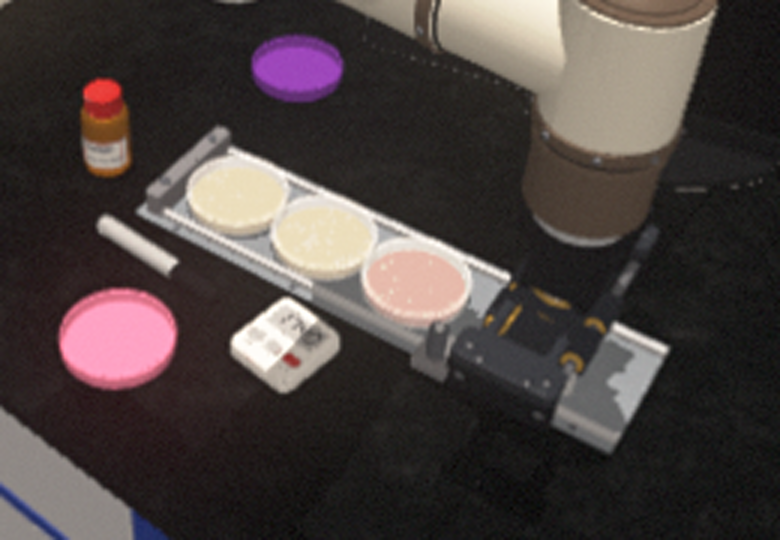

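```bash
python3 -m crank '[[-0.004,0,0,0],[-0.004,0.0005,0,0],[-0.004,0.001,0,0],[-0.004,0.001,0,0],[-0.003,0.001,0,0]]'|grep -E 'pos|force' && python3 -m crank '[[-0.004,0.0015,0,0],[-0.004,0.002,0,0],[-0.004,0.002,0,0],[-0.004,0.0025,0,0],[-0.004,0.003,0,0]]'|grep -E 'pos|force' && python3 -m crank '[[-0.003,0.0025,0,0],[-0.003,0.0025,0,0],[-0.003,0.003,0,0],[-0.003,0.003,0,0],[-0.002,0.002,0,0]]' |grep -E 'pos|force'&& python3 st.py 0 -123 21; python3 look.py 6
```

```text
tcp_pos: [0.5441, -0.1718, 0.0232]
wrist_force: [-0.8, 0.3, 0.2]
tcp_pos: [0.5629, -0.1589, 0.0232]
wrist_force: [-1.7, 0.5, -0.7]
tcp_pos: [0.5758, -0.1446, 0.0232]
wrist_force: [-0.3, 0.2, -0.2]
t 11.5167 track xy mm [  -1.1 -126.2] z 23.2 xang -174.89 Ftrack [-0.28  0.21 -0.18] w 0.005 j [  2.  31. -17.   0. -42.   4.]
tool shift m [-0.0011  0.0032  0.0022]
```

View pics/scene6.png

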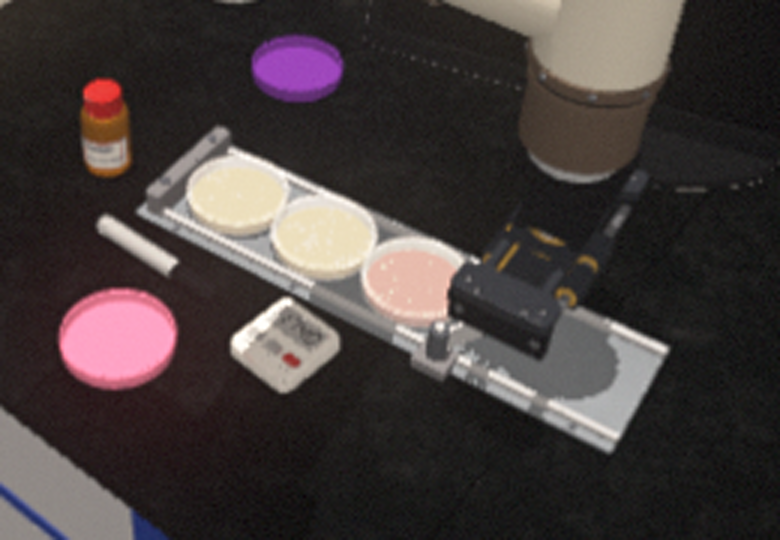

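The keeper no longer lies beside the channel. It follows the fingers across it from the hinge at px (438,340). I continue slowly to the limit.

```bash
python3 -m crank '[[-0.002,0.003,0,0],[-0.002,0.003,0,0],[-0.002,0.003,0,0],[-0.002,0.003,0,0],[-0.0015,0.003,0,0]]'|grep -E 'pos|force' && python3 -m crank '[[-0.0015,0.003,0,0],[-0.0015,0.003,0,0],[-0.001,0.003,0,0],[-0.001,0.003,0,0],[-0.001,0.003,0,0]]'|grep -E 'pos|force' && python3 -m crank '[[-0.0005,0.002,0,0],[-0.0005,0.002,0,0],[0,0.001,0,0],[0,0.001,0,0]]' |grep -E 'pos|force'&& python3 st.py 15 -86 21
```

```text
tcp_pos: [0.5836, -0.1289, 0.0232]
wrist_force: [-1.5, -1.4, 0.1]
tcp_pos: [0.5882, -0.1134, 0.0232]
wrist_force: [-0.3, -0.6, 0.4]
tcp_pos: [0.5888, -0.1075, 0.0233]
wrist_force: [0.4, 0.0, 0.1]
t 12.7833 track xy mm [ 15.1 -90.4] z 23.3 xang -174.9 Ftrack [0.43 0.   0.09] w 0.002 j [  5.  31. -17.   0. -42.  -0.]
tool shift m [0.0002 0.0044 0.0023]
```

```bash
python3 -m crank '[[0,0.001,0,0],[0,0.001,0,0],[0,0.001,0,0]]'|grep -E 'pos|force' && python3 -m crank '[[0,0.0007,0,0],[0,0.0005,0,0]]'|grep -E 'pos|force' && python3 -m crank '[[0,0.0005,0,0],[0,0.0003,0,0]]' |grep -E 'pos|force'&& python3 st.py 15 -86 21
```

```text
tcp_pos: [0.5885, -0.1048, 0.0233]
wrist_force: [1.8, -4.4, -1.4]
tcp_pos: [0.5885, -0.1047, 0.0234]
wrist_force: [1.6, -7.9, -0.4]
tcp_pos: [0.5885, -0.1046, 0.0233]
wrist_force: [1.7, -10.1, -1.7]
t 13.3667 track xy mm [ 15.1 -87.5] z 23.3 xang -174.88 Ftrack [  0.76 -10.26  -1.65] w 0.003 j [  5.  31. -17.   0. -42.  -1.]
tool shift m [0.0001 0.0015 0.0023]
```

The keeper stops firmly at 10 N with the finger face 7.1 mm behind where it homed the row; 6.5 mm is expected for shut. I retreat and check.

```bash
python3 -m crank '[[0,-0.001,0,0],[0,-0.002,0,0],[0,-0.005,0,0],[0,-0.02,0,0],[0,-0.035,0,0]]'|grep -E 'pos|force' && python3 -m crank '[[0,-0.03,-0.02,0],[0,-0.03,-0.025,0],[0,-0.03,-0.025,0],[0,-0.03,-0.025,0],[0,-0.03,-0.025,0]]'|grep -E 'pos|force'&& python3 -m crank '[[0,-0.03,-0.02,0],[0,-0.03,-0.02,0],[0,-0.03,-0.02,0],[0,0,0,0],[0,0,0,0]]'; python3 look.py 7
```

```text
tcp_pos: [0.5939, -0.1636, 0.0233]
wrist_force: [0.7, -0.1, 1.1]
tcp_pos: [0.6067, -0.3161, 0.1445]
wrist_force: [1.1, 0.8, -0.4]
time_s: 14.62
tcp_pos: [0.615, -0.4061, 0.2039]
ee_rot: [[-0.996, -0.086, 0.002], [-0.086, 0.996, -0.0], [-0.002, -0.0, -1.0]]
wrist_force: [-0.6, 0.6, -0.2]
gripper_width: 0.002
```

View pics/scene7.png

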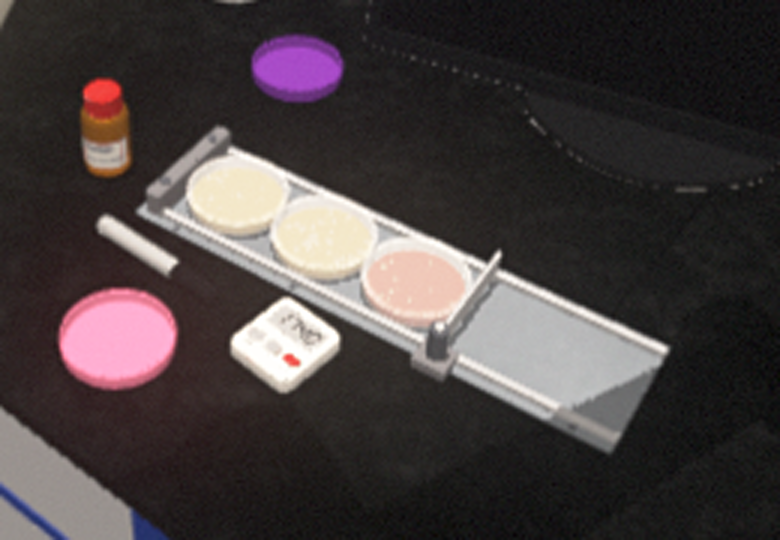

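View pics/top7.png

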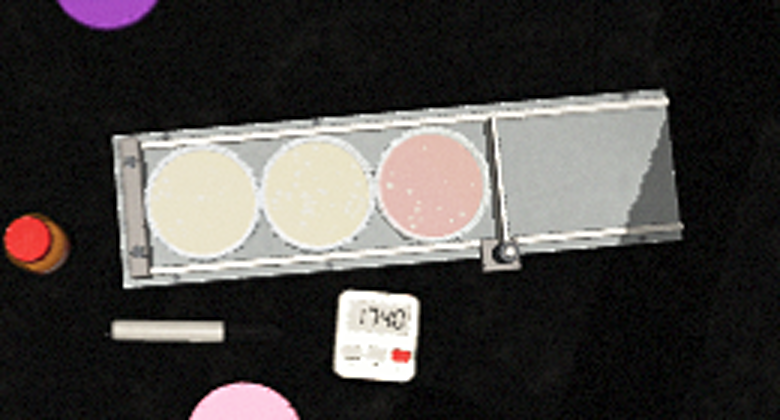

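Keeper shut: hinge px (504,254) to tip (492,117), parallel to the stop face. The row is still home. I make a final numeric check, then hand in.

```bash
python3 - <<'E'
from h import *
c=load("pics/top7.npz"); c0=load("pics/top0.npz")
C=np.array([.5657,-.0188]);ex=np.array([.9960,.0889]);ey=np.array([-.0889,.9960])
im=c["pixels"][:,:,::-1]; hsv=cv2.cvtColor(im,cv2.COLOR_BGR2HSV)
for n,(u,v) in dict(front=(180+203/3,120+202/3),middle=(180+317/3,120+193/3),rear=(180+433/3,120+185/3)).items():
    roi=np.zeros(hsv.shape[:2],np.uint8); cv2.circle(roi,(int(u),int(v)),20,1,-1)
    mm=((hsv[...,1]>30)&(roi>0)).astype(np.uint8); e=cv2.fitEllipse(max(cv2.findContours(mm,0,1)[0],key=cv2.contourArea))
    d=onz(c,[e[0]],.018)[0,:2]-C; print(n,np.round([d@ex*1e3,d@ey*1e3],1))
p=onz(c,[(180+504/3,120+254/3),(180+492/3,120+117/3)],.0375)[:,:2]-C
q=np.c_[p@ex,p@ey]*1e3; print("keeper hinge,tip",np.round(q,1),"angle",np.arctan2(-(q[1]-q[0])[1],(q[1]-q[0])[0]))
for n,(r,s) in dict(bottle=(slice(185,215),slice(178,208)),marker=(slice(222,238),slice(212,262)),timer=(slice(213,252),slice(286,326))).items():
    a,b=[cv2.cvtColor(x["pixels"][r,s],cv2.COLOR_RGB2GRAY).astype(np.float32) for x in(c0,c)]
    print(n,"shift px",cv2.phaseCorrelate(a,b))
from station import finish_job
print(finish_job())
E
```

```text
front [-1.000e-01  1.536e+02]
middle [-1.3 63.6]
rear [ -1.7 -24. ]
keeper hinge,tip [[-61.9 -72. ]
 [ 44.3 -73.9]] angle 0.01740291343164519
bottle shift px ((0.01316468137255633, -0.015360959505581917), 0.9382797532611423)
marker shift px ((0.09369471967347565, -0.11595119988597702), 0.9396005392074585)
timer shift px ((-0.04670349970949772, -0.0037945798528831176), 1.008893058001995)
the job is handed in; nothing more can be done
None
```

I slid the row home by pushing only on the rear dish, swung the keeper shut behind it, backed the arm away and handed the job in at about 15 s of the 51 s. `finish_job` gives no verdict, so the result rests on the checks below.

- **Row:** the push force was 1–2 N while sliding and rose to 10 N when the front dish met the stop. In the last picture the dishes measure y = 153.6, 63.6 and −24.0 mm in the track, against 155, 65 and −25 when home. Those differences are within the roughly 2 mm camera accuracy.
- **Keeper:** it stopped firmly at 10 N, with the fingers 7.1 mm behind where they had homed the row; 6.5 mm would be exact. The picture gives an angle of 0.017 rad, from pixels I picked by eye; one pixel is about 0.02 rad, so this agrees with shut.
- **Bystanders:** the bottle, timer and marker shifted by less than 0.15 px between the first and last pictures.

No check failed. The small disagreements above, 1–1.4 mm on the dishes and 0.6 mm on the keeper stop, are the only ones.

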